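Ready the food warmer for filling

TASK

Get the empty food warmer ready to be filled with water: push the swivel spout of the filler tap beside it round until the outlet hangs over the middle of the warmer's open well, and push the lever of the drain valve at the warmer's front round until the valve is fully shut. Do both with a fingertip, in either order, pushing gently and gripping nothing, leave everything else on the counter where it stands, and finish clear of it all.

Things in the scene. Friction and masses are not known exactly. Their poses are not given: they have to be found in the camera images.
- warmer: countertop food warmer, fixed open-topped steel box 220 deep (x) by 360 wide (y) by 200 mm high; its empty well is 165 by 305 mm, 145 mm deep. Origin: centre of underside, on the counter; its x axis points away from the robot. A brass drain pipe with a ball valve sticks 125 mm straight out of its front (-x) face, 60 mm to the -y side of the middle, 48 mm above the counter
- well_centre (a point): middle of the well's mouth, level with the rim, 200 mm above the counter
- valve_stem (a point): pivot of the drain lever: on the valve's upright stem, 65 mm in front of the warmer's front face, at the lever's mid height, 86 mm above the counter. The pipe and valve body below are at most 34 mm thick, so their top is no higher than 66 mm; only the stem rises from there to the lever
- lever_tip (a point): free end of the drain lever, 105 mm from the stem. The lever is a flat level bar 86 mm above the counter; its outer 68 mm is a grey sleeve 18 mm wide and 10 mm thick
- drain_lever (a joint): lever angle, rad. 0: in line with the pipe, pointing out from the warmer's front (fully open). It grows clockwise seen from above, towards the warmer's +y side, to a stop at 1.57, square across the pipe, parallel to the front face (shut). Stays where left; friction about 0.28 N m (some 4 N at the sleeve)
- tap: steel filler tap fixed to the counter, on the left or on the right of the warmer, with an upright column 42 mm across below and 25 mm above and the swivel spout on top. Origin: centre of its foot (60 mm across), on the counter. A fixed blade handle stands on the side away from the robot, below 130 mm
- swivel (a point): on the column's axis, about which the spout turns, at the mid height of the spout's level tube, 262 mm above the counter
- outlet (a point): centre of the spout's outlet opening, 270 mm from the swivel axis and 40 mm below the tube's mid height (222 mm above the counter, so it passes over the warmer's rim). The spout is a level round tube 20 mm in diameter from the swivel out to this end, where it bends down
- spout (a joint): angle of the spout in rad about the upright axis, growing counter-clockwise seen from above; at 0 the spout points along the tap's -x axis, roughly towards the robot. Turns 2.3 either way, stays where it is left; friction about 0.35 N m (some 2.5 N at 140 mm from the axis). At first it hangs out in front, sometimes over the drain lever's place
- mug_near: bystander: yellow two-handled child's mug, 78 mm across (118 mm over the handles), 72 mm high, in front of the warmer's +y half. Origin: centre of its underside
- mug_side: bystander: same kind of mug, on the left of the counter. Origin: centre of its underside
- shaker: bystander: seasoning shaker with a steel cap, 62 mm across, 107 mm high, in front of the warmer's -y end. Origin: centre of its underside
- utensil_crock: bystander: steel canister 110 mm across and 150 mm high with ladles and turners standing in it to 320 mm, on the warmer's other side from the tap. Origin: centre of its underside
- mixing_bowl: bystander: steel bowl, 204 mm across, 78 mm high, front right. Origin: centre of its underside
- lidded_pan: bystander: steel pan with lid, 329 by 180 mm, 135 mm high with the lid's handle, far right. Origin: centre of its underside
- serving_spoon: bystander: steel serving spoon, 260 mm long, 12 mm high, lying on the left of the counter. Origin: underside, middle of its length roughly

How it is judged (in metres and radians):
At the end, for the whole second after the job is handed in: The drain lever stands across the pipe, within 0.09 rad of its shut stop; the spout's outlet is within 50 mm horizontally of the middle of the well's mouth; both are at rest (value of joint drain_lever above 1.48 rad and horizontal distance between outlet and well_centre below 0.05 m and velocity of joint spout between -0.05 and 0.05 rad/s and velocity of joint drain_lever between -0.05 and 0.05 rad/s); the robot touches nothing.
It fails at once if the spout or tap is gripped or forced (fingers press on it with over 35 N in all) (contact force between the fingers and tap above 35 N).
It fails at once if the drain lever or warmer is gripped or forced (fingers press on it with over 35 N in all) (contact force between the fingers and warmer above 35 N).
It fails at once if a bystander is shifted or lifted by more than 20 mm (distance of any of mug_near, mug_side, shaker, utensil_crock, mixing_bowl, lidded_pan, serving_spoon from where it was at the start of the episode above 0.02 m).
It also fails if it takes over 64 s, if anything falls off the work surface, if the arm or the gripper's body presses on something with over 40 N, if the wrist force passes 120 N, or if a joint passes its speed limit or range.

ROBOT

A 6-joint arm with a two-finger parallel gripper is mounted at the origin on the work surface. World frame = base frame: x ahead of the robot, y to its left, z up, the work surface at z = 0. Lengths are in m, angles in degrees, forces in N, time in s.
With the tool pointing down it reaches from about 0.35 to 0.775 m from the base axis. Payload 7.3 kg.
Tool frame: the origin (TCP) lies on the centre line of the jaws, within the pads' length; the fingertips stand ahead of it and the grasp point (between the pads) lies 11 mm behind it (manip.tips_ahead is the z of the fingertips in the tool frame, in m); z points along the fingers, y is the line along which they close (so a half turn about z gives the same grasp; the last joint's range is limited). The gripper opens to 92 mm and grips with 3 to 60 N. Pads are 19 mm wide; open, the fingers measure 130 mm over their backs; the gripper's body (75 mm by 190 mm) begins 47 mm behind the grasp point.
Start: joints at [-8.365, 19.595, 87.324, -0, 73.075, -8.365], TCP at [0.525, 0, 0.203] pointing down, gripper open.
Joint ranges: [-145.02, 145.02], [-44.19, 115.74], [2.07, 154.8], [-57.11, 237.11], [16.16, 152.29], [-177.93, 177.93]. Speed limits (degrees/s): [147.25, 147.25, 180, 180, 180, 180].

INTERFACE

Orientations are given as [roll, pitch, yaw] about the fixed x, y, z axes, in that order (R = Rz(yaw) Ry(pitch) Rx(roll)).
In Python, from bench import telemetry, optics, manip gives the robot as it stands.
- The arm moves only by the tool step_arm, never from a script. Its argument "rows" is a list that holds one entry, the list of rows, each a list of 4 numbers: the shift along the tool's x, y, z in mm, then the turn about the tool's z in units of 6 degrees (1.0 is 6 degrees). In form: [[[dx, dy, dz, turn], ...]]. A call has exactly 8 rows; each row shifts and turns the commanded pose from where the row before left it, along the tool's axes as they then stand; what a row does not reach is not made up. A row lasts 1/12 s, in which the tool goes at most 41.7 mm and 7.16 degrees, less where a joint would pass 70% of its speed; a pose out of reach is approached as far as the arm can. A call is refused whole if a number of a shift passes 41.7 or a number of a turn 1, either way. A call with a gripper value outside its range is refused whole. "claw" is the finger opening in mm, from 0 to 91.8, set as the call begins (left out, the last holds). The fingers move at their own pace and stop on an object; "squeeze" is the grip in N (left out, the last holds). Time passes only in rows, so rows that do not move let the fingers close, or fill a call up. It gives the time, the measured TCP pose, the force, the opening and the grip force at its end, in the units of the state.
- telemetry.sense(): the state, without advancing time (a new reading comes with each control period).
- optics.read_camera(name): name is "scene" or "side" or "wrist"; returns a dict with "pixels" (400x640x3 uint8, red, green, blue), "z_map" (400x640 float32, m along the optical axis (not along the pixel's ray), 0 where there is no reading), "fx", "fy", "cx", "cy" (pixels), "D" ([k1, k2, p1, p2, k3] as OpenCV has them; the pictures are not rectified), "extrinsics" (4x4, takes a point from world to camera coordinates); the wrist camera has in their place "mount" (4x4, takes a point from camera to tool coordinates, whose origin is the TCP and whose axes are the flange's). Camera axes: x right, y up, looking along -z (the intrinsics and any distortion apply to the point x, -y, -z); pixel columns grow to the right and rows downward; lengths in m; the calibration is good to about 2 mm. A picture is of the moment at which its call begins: read the wrist's pose just before it.
- manip.close_job(): hands the job in; it is judged then, once.
The state is a dict: "time_s": time; "q": joint angles; "dq": joint speeds; "joint_torque": joint torques, N m; "position": TCP position; "eef_rot": TCP orientation; "force": force on the tool from outside, world axes, zero at the start; "ft_torque": the same for the moment, N m; "width": finger opening in m; "grip_force": force on a finger pad.
Only numpy, scipy, OpenCV 4.12 (cv2) and the standard library are available. Lean on these libraries where they do the work, as an engineer would, in place of code of your own. Each camera call takes 0.05 s, during which the arm holds its last target. There are 200 camera calls.

## Working session

There is one attempt and no reset: what is moved stays moved. The work goes in short steps, Python scripts to look and compute and a tool call to move; the robot and the scene stay as the last step left them, time stands still between calls to the robot, and variables do not carry over. Pictures are saved under pics/ and viewed, at most 10 in all, crops included, and the job is handed in when it is done.

Besides the shell and the picture viewer there is one more tool, called as name(argument=value, ...), one argument or row to a line, values as JSON. step_arm: Moves the arm, as the interface text tells. Its arguments: {"type":"object","properties":{"rows":{"type":"array"},"claw":{"type":"number"},"squeeze":{"type":"number"}},"required":["rows"]}

```bash
mkdir -p pics
cat > h.py <<'E'
import numpy as np, cv2
from bench import telemetry, optics, manip
def cloud(c, T=None):
    z=c["z_map"]; h,w=z.shape
    K=np.array([[c["fx"],0,c["cx"]],[0,c["fy"],c["cy"]],[0,0,1.]])
    u,v=np.meshgrid(np.arange(w),np.arange(h))
    n=cv2.undistortPoints(np.stack([u,v],-1).reshape(-1,1,2).astype(np.float64),K,np.array(c["D"],float)).reshape(h,w,2)
    P=np.stack([n[...,0]*z,-n[...,1]*z,-z,np.ones_like(z)],-1)
    M=np.linalg.inv(np.array(c["extrinsics"])) if T is None else T
    Q=(P@M.T)[...,:3]; Q[z==0]=np.nan
    return Q
def proj(c,p):
    q=np.array(c["extrinsics"])@np.r_[p,1]
    K=np.array([[c["fx"],0,c["cx"]],[0,c["fy"],c["cy"]],[0,0,1.]])
    return cv2.projectPoints(np.array([[q[0],-q[1],-q[2]]]),np.zeros(3),np.zeros(3),K,np.array(c["D"],float))[0].ravel()
E
python3 - <<'E'
from h import *
import pickle
for n in("scene","side"):
    c=optics.read_camera(n); pickle.dump(c,open(n+".pkl","wb"))
    cv2.imwrite(f"pics/{n}0.png",c["pixels"][...,::-1])
    print(n,np.linalg.inv(c["extrinsics"]).round(3)[:3].tolist())
s=telemetry.sense();print({k:s[k] for k in("time_s","position","eef_rot","force","width")},manip.tips_ahead)
E
```

```text
scene [[-0.943, -0.271, 0.194, 0.798], [0.333, -0.778, 0.533, 0.768], [0.007, 0.567, 0.824, 1.421]]
side [[0.908, 0.279, -0.312, 0.004], [-0.418, 0.576, -0.702, -1.182], [-0.016, 0.768, 0.64, 1.217]]
{'time_s': 0.1, 'position': array([5.24612563e-01, 6.90968447e-05, 2.02112813e-01]), 'eef_rot': array([-1.79921678e+02, -9.76608817e-03,  9.00012526e+01]), 'force': array([ 0.46534444,  0.32865565, -0.51218582]), 'width': 0.09204219403773278} 0.008
```

View pics/scene0.png

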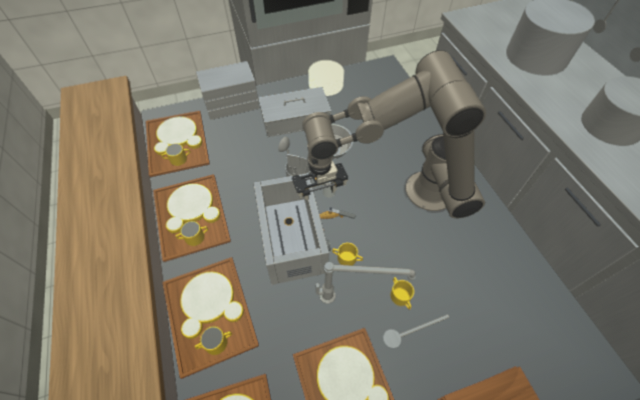

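View pics/side0.png

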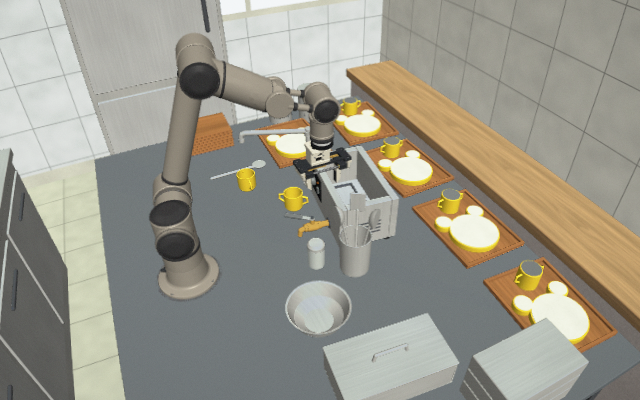

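The tap stands left of the warmer: swivel at about (329,267) and outlet at about (410,272) in the scene view. The brass valve and grey lever are at about (335,214), near_mug at (347,252) and side_mug at (402,292). In the side view the crock is at (355,250) and the shaker at (316,253).

Run:
```python
from h import *
import pickle
C={n:pickle.load(open(n+".pkl","rb")) for n in("scene","side")}
Q={n:cloud(C[n]) for n in C}
A=np.concatenate([Q[n].reshape(-1,3) for n in C]); 
S=Q["scene"]; D=Q["side"]
for n,pts in {"scene":[(329,267),(410,272),(370,269),(347,252),(402,292),(352,215),(340,213),(325,214),(266,278),(326,270),(318,180),(258,185),(392,338)],"side":[(241,138),(270,132),(316,253),(292,198),(246,180),(290,216),(300,217),(313,228),(325,223),(318,300),(355,250),(305,228)]}.items():
    for u,v in pts: print(n,u,v,Q[n][v,u].round(3))
def sel(P,lo,hi): m=np.all((P>lo)&(P<hi),-1); return P[m]
# rim of warmer
for n in C:
    R=sel(Q[n],[.4,-.4,.190],[1.0,.35,.207]); 
    if len(R): print(n,"rim",len(R),np.percentile(R,[1,5,50,95,99],axis=0).round(3).tolist(),cv2.minAreaRect(R[:,:2].astype(np.float32)))
    T=sel(Q[n],[.2,.1,.24],[1.0,.6,.285]); print(n,"spout",len(T),np.percentile(T,[0,2,50,98,100],axis=0).round(3).tolist()); 
    px=C[n]["pixels"].astype(int); hsv=cv2.cvtColor(C[n]["pixels"],cv2.COLOR_RGB2HSV)
    m=(hsv[...,0]>10)&(hsv[...,0]<40)&(hsv[...,1]>90)
    k,l,st,ce=cv2.connectedComponentsWithStats(m.astype(np.uint8))
    for i in range(1,k):
        if st[i,4]>25:
            p=Q[n][l==i]; p=p[~np.isnan(p[:,0])]
            if len(p) and p[:,0].max()<.85 and abs(p[:,1]).max()<.6: print(n,"col",ce[i].round(),p.min(0).round(3),p.max(0).round(3),np.median(p,0).round(3))
```

```text
scene 329 267 [0.6   0.308 0.277]
scene 410 272 [0.363 0.407 0.275]
scene 370 269 [0.477 0.355 0.27 ]
scene 347 252 [0.462 0.162 0.006]
scene 402 292 [0.327 0.385 0.006]
scene 352 215 [0.403 0.053 0.092]
scene 340 213 [0.445 0.029 0.092]
scene 325 214 [ 0.496 -0.007  0.057]
scene 266 278 [ 0.798  0.156 -0.005]
scene 326 270 [0.61  0.31  0.265]
scene 318 180 [0.539 0.026 0.355]
scene 258 185 [ 0.73  -0.133  0.204]
scene 392 338 [0.437 0.525 0.014]
side 241 138 [0.347 0.399 0.243]
side 270 132 [0.456 0.352 0.266]
side 316 253 [ 0.42  -0.168  0.081]
side 292 198 [0.459 0.153 0.073]
side 246 180 [0.334 0.362 0.061]
side 290 216 [0.406 0.035 0.093]
side 300 217 [0.435 0.01  0.097]
side 313 228 [ 0.473 -0.02   0.052]
side 325 223 [ 0.521 -0.022  0.059]
side 318 300 [ 0.362 -0.31   0.022]
side 355 250 [ 0.522 -0.256  0.132]
side 305 228 [ 0.444 -0.012  0.056]
scene rim 1763 [[0.54, -0.148, 0.191], [0.553, -0.136, 0.195], [0.686, 0.096, 0.201], [0.771, 0.214, 0.205], [0.78, 0.224, 0.206]] ((0.6574751734733582, 0.03773181140422821), (0.5327613949775696, 0.22912830114364624), 81.46773529052734
[... 396 characters left out ...]
113 [[0.532, -0.212, 0.19], [0.541, -0.152, 0.192], [0.703, -0.037, 0.199], [0.768, 0.183, 0.203], [0.777, 0.202, 0.205]] ((0.648964524269104, -0.02067321538925171), (0.482864111661911, 0.23100467026233673), 80.40753936767578)
side spout 399 [[0.339, 0.285, 0.24], [0.345, 0.289, 0.245], [0.481, 0.346, 0.266], [0.599, 0.403, 0.276], [0.605, 0.41, 0.281]]
side col [316. 168.] [ 0.462 -0.027  0.314] [ 0.527 -0.015  0.326] [ 0.487 -0.022  0.319]
side col [246. 179.] [ 0.302  0.329 -0.005] [0.404 0.513 0.077] [0.34  0.376 0.047]
side col [293. 198.] [ 0.426  0.142 -0.008] [0.547 0.315 0.077] [0.473 0.172 0.044]
side col [312. 226.] [ 0.418 -0.028 -0.002] [0.555 0.072 0.081] [ 0.471 -0.012  0.054]
```

Run:
```python
from h import *
c=optics.read_camera("wrist"); import pickle; pickle.dump((c,telemetry.sense()),open("wrist.pkl","wb"))
cv2.imwrite("pics/w0.png",c["pixels"][...,::-1]); print(np.array(c["mount"]).round(3).tolist())
```

```text
[[0.0, 0.952, 0.307, 0.083], [1.0, 0.0, -0.0, 0.0], [-0.0, 0.307, -0.952, -0.181], [0.0, 0.0, 0.0, 1.0]]
```

View pics/w0.png

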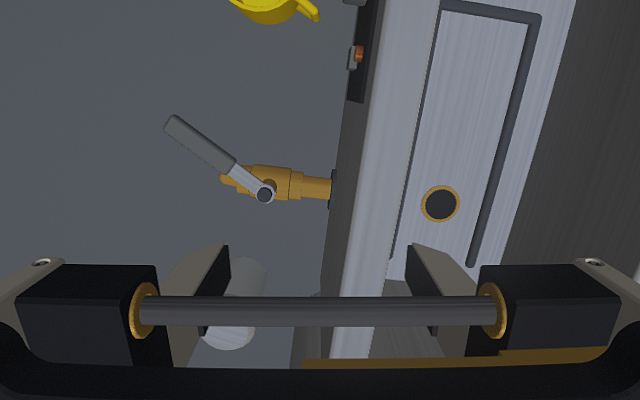

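The wrist view shows the lever stem at (264,193), the lever tip at (172,122), so the lever is about 37° from open, the warmer's front rim at about x=340-380, and near_mug at the top, about (270,5).

Run:
```python
from h import *
import pickle
from scipy.spatial.transform import Rotation as Ro
c,s=pickle.load(open("wrist.pkl","rb"))
T=np.eye(4); T[:3,:3]=Ro.from_euler("xyz",s["eef_rot"],degrees=True).as_matrix(); T[:3,3]=s["position"]
Q=cloud(c,T@np.array(c["mount"]))
for u,v in[(264,193),(172,122),(200,145),(225,163),(315,187),(440,203),(350,200),(375,30),(356,250)]: print(u,v,Q[v,u].round(4))
m=(Q[...,2]>.08)&(Q[...,2]<.1)&(Q[...,0]<.53)&(Q[...,1]<.11); P=Q[m]; print("lever",len(P),cv2.minAreaRect(P[:,:2].astype(np.float32)),P.min(0),P.max(0))
# warmer: rim from all; clean box
C={n:pickle.load(open(n+".pkl","rb")) for n in("scene","side")}
R=np.concatenate([cloud(C[n]).reshape(-1,3) for n in C]+[Q.reshape(-1,3)])
R=R[(R[:,2]>.192)&(R[:,2]<.207)&(R[:,0]>.5)&(R[:,0]<.82)&(R[:,1]>-.26)&(R[:,1]<.26)]
im=np.zeros((300,500),np.uint8); im[((R[:,0]-.5)*800).astype(int),((R[:,1]+.3)*800).astype(int)]=255
cv2.imwrite("pics/rim.png",im)
t=cloud(C["scene"]); F=t[(t[...,2]>.25)&(t[...,2]<.285)&(t[...,1]>.28)&(t[...,0]<.63)]
d=cv2.fitLine(F[:,:2].astype(np.float32),cv2.DIST_HUBER,0,.01,.01).ravel(); print("spoutline",d)
# column near z<.2
for n in C:
    t=cloud(C[n]); F=t[(t[...,2]>.03)&(t[...,2]<.24)&(abs(t[...,1]-.305)<.05)&(abs(t[...,0]-.61)<.06)]; print(n,len(F),np.percentile(F,[5,50,95],axis=0).round(3))
```

```text
264 193 [ 0.4775 -0.0021  0.094 ]
172 122 [0.401  0.0603 0.0911]
200 145 [0.4235 0.0406 0.0917]
225 163 [0.4436 0.0243 0.0898]
315 187 [ 0.5226 -0.0065  0.058 ]
440 203 [ 0.65   -0.0235  0.057 ]
350 200 [0.5455 0.0194 0.182 ]
375 30 [0.5569 0.1169 0.1793]
356 250 [ 0.5482 -0.0064  0.1997]
lever 2979 ((0.4630958139896393, -0.06574784219264984), (0.12729880213737488, 0.2724037766456604), 3.649681329727173) [ 0.39150354 -0.2002788   0.08007729] [0.52977033 0.06672243 0.09999795]
spoutline [ 0.92622155 -0.37697968  0.5087736   0.34386855]
scene 279 [[0.588 0.292 0.042]
 [0.609 0.311 0.098]
 [0.641 0.322 0.212]]
side 19 [[0.587 0.288 0.215]
 [0.594 0.295 0.225]
 [0.6   0.304 0.236]]
```

View pics/rim.png

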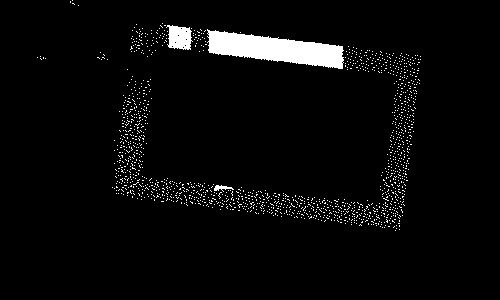

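Measured, with sizes checking out:

| Item | Position (m) | Direction / note |
|---|---|---|
| Well centre | (0.657, 0.033) | warmer yaw about -6.5° |
| Stem | (0.4775, -0.004) | lever at 140°, shut at 83.5° |
| Swivel | (0.600, 0.304) | spout at 158°, needs about 282° |

The spout needs about 124° counter-clockwise. I'll do the lever first, starting by closing the claw and backing off.

step_arm(
  rows=[
    [[0,-17,0,0],[0,-17,0,0],[0,-17,0,0],[0,-17,0,0],[0,-17,0,0],[0,-17,0,0],[0,-17,0,0],[0,-15,0,0]],
  ],
  claw=0,
  squeeze=5,
)

```text
time_s: 0.82
position: [0.3898, 0.0001, 0.2025]
eef_rot: [-180.0, -0.0, 90.0]
force: [0.3, -0.5, 1.0]
width: 0.0429
grip_force: 0.0
```

step_arm(
  rows=[
    [[0,0,0,-1],[0,0,0,-1],[0,0,0,-1],[0,0,0,-1],[0,0,0,-1],[0,0,0,-1],[0,0,0,-1],[0,0,0,-1]],
  ],
)

```text
time_s: 1.48
position: [0.3908, 0.0, 0.2026]
eef_rot: [-180.0, -0.0, 138.3]
force: [0.3, 0.2, 0.1]
width: 0.0003
grip_force: 0.0
```

step_arm(
  rows=[
    [[0,0,0,-1],[0,0,0,-1],[0,0,0,-1],[0,0,0,-1],[0,0,0,-1],[0,0,0,-1],[0,0,0,-1],[0,0,0,0]],
  ],
)

```text
time_s: 2.15
position: [0.3908, 0.0001, 0.2026]
eef_rot: [180.0, -0.0, -179.8]
force: [-0.3, 0.0, -0.1]
width: 0.0003
grip_force: 0.0
```

step_arm(
  rows=[
    [[0,2,16,0],[0,2,16,0],[0,2,16,0],[0,2,16,0],[0,0,16,0],[0,0,16,0],[0,0,14,0],[0,0,10,0]],
  ],
)

```text
time_s: 2.82
position: [0.3904, 0.0082, 0.0816]
eef_rot: [180.0, -0.1, 179.8]
force: [-0.1, 0.1, -0.3]
width: 0.0006
grip_force: 0.0
```

Run:
```python
from h import *
c=optics.read_camera("wrist"); cv2.imwrite("pics/w1.png",c["pixels"][...,::-1])
c=optics.read_camera("side"); cv2.imwrite("pics/s1.png",cv2.resize(c["pixels"][130:290,200:420,::-1],None,fx=3,fy=3))
```

```text
(no output)
```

View pics/s1.png

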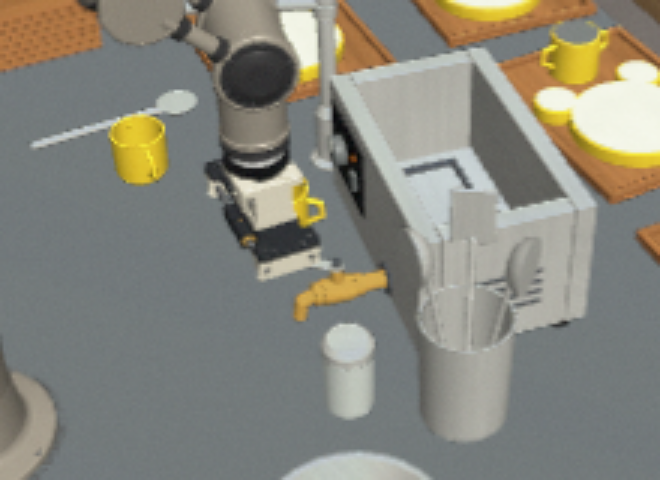

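The crop shows the closed gripper at about (285,240), left of the stem at (335,265) and clear of the shaker. Now I'll push the lever round.

step_arm(
  rows=[
    [[-3,4,0,0],[-3,4,0,0],[-3,4,0,0],[-3,4,0,0],[-3,5,0,0],[-3,5,0,0],[-4,7,0,0],[-5,7,0,0]],
  ],
)

```text
time_s: 3.58
position: [0.4183, 0.0488, 0.0828]
eef_rot: [-180.0, 0.0, 180.0]
force: [0.4, 0.2, 0.3]
width: 0.0005
grip_force: 0.0
```

step_arm(
  rows=[
    [[-4,4,0,0],[-4,3,0,0],[-4,3,0,0],[-5,3,0,0],[-5,3,0,0],[-4,2,0,0],[0,0,0,0],[0,0,0,0]],
  ],
)

```text
time_s: 4.25
position: [0.4441, 0.066, 0.0826]
eef_rot: [-180.0, -0.0, -180.0]
force: [0.4, -0.2, 0.1]
width: 0.0007
grip_force: 0.0
```

step_arm(
  rows=[
    [[-3,1,0,0],[-3,1,0,0],[-3,1,0,0],[-3,1,0,0],[-3,1,0,0],[-2,1,0,0],[-2,0,0,0],[0,0,0,0]],
  ],
)

```text
time_s: 4.92
position: [0.4634, 0.072, 0.0827]
eef_rot: [-180.0, 0.0, -180.0]
force: [-0.2, 0.5, -0.2]
width: 0.0005
grip_force: 0.0
```

The wrist felt almost nothing, so I'll check whether the lever moved.

Run:
```python
from h import *
c=optics.read_camera("scene"); Q=cloud(c)
cv2.imwrite("pics/s2.png",cv2.resize(c["pixels"][150:300,250:450,::-1],None,fx=3.5,fy=3.5))
for p in[(.4775,-.004,.09),(.486,.1,.09)]: print((proj(c,p)-[250,150])*3.5)
```

```text
[278.97177704 206.5995371 ]
[303.83371411 282.85801678]
```

View pics/s2.png

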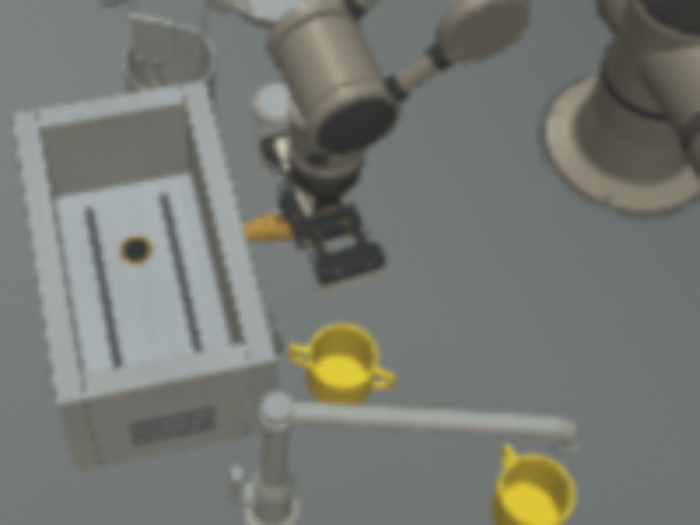

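The scene crop shows the gripper at (330,240) hiding the lever, and no lever clearly visible near (304,283). I'll use the wrist camera.

Run:
```python
from h import *
c=optics.read_camera("wrist"); cv2.imwrite("pics/w2.png",c["pixels"][...,::-1])
```

```text
(no output)
```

View pics/w2.png

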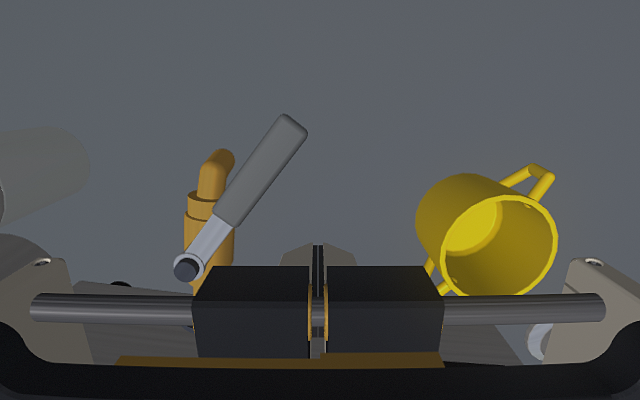

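The wrist view shows the lever still pointing to (290,125) from the stem at (187,268), 37° off the pipe. The closed fingers at (318,260) are past it, so they crossed without contact. I'll check the heights.

Run:
```python
from h import *
from scipy.spatial.transform import Rotation as Ro
s=telemetry.sense(); c=optics.read_camera("wrist"); print(s["position"],s["eef_rot"],manip.tips_ahead,s["force"])
T=np.eye(4); T[:3,:3]=Ro.from_euler("xyz",s["eef_rot"],degrees=True).as_matrix(); T[:3,3]=s["position"]
Q=cloud(c,T@np.array(c["mount"])); z=c["z_map"]
for u,v in[(187,268),(285,122),(260,160),(235,205),(310,262),(327,262),(313,248),(323,248),(300,255),(340,255),(290,255),(345,262),(250,310),(500,230),(350,100)]: print(u,v,Q[v,u].round(3),z[v,u].round(3))
# tip silhouette: lowest z of points within 25mm of TCP
m=(abs(Q[...,0]-s["position"][0])<.03)&(abs(Q[...,1]-s["position"][1])<.04)&(Q[...,2]>.03); P=Q[m]; print(len(P),P.min(0),P.max(0), np.percentile(P[:,2],[0,2,5,20,50]))
```

```text
[0.46297116 0.07201767 0.08266452] [ 1.79999751e+02 -7.84794513e-03 -1.79999592e+02] 0.008 [-0.47124164 -0.36307958 -0.75432758]
187 268 [ 0.474 -0.002  0.094] 0.191
285 122 [0.394 0.055 0.09 ] 0.17
260 160 [0.413 0.042 0.09 ] 0.176
235 205 [0.438 0.027 0.091] 0.182
310 262 [0.452 0.068 0.128] 0.152
327 262 [0.453 0.076 0.127] 0.153
313 248 [0.454 0.069 0.11 ] 0.169
323 248 [0.452 0.074 0.113] 0.166
300 255 [0.452 0.063 0.121] 0.159
340 255 [0.452 0.082 0.121] 0.159
290 255 [0.452 0.059 0.121] 0.159
345 262 [0.453 0.084 0.127] 0.153
250 310 [0.428 0.056 0.196] 0.079
500 230 [0.485 0.22  0.014] 0.271
350 100 [ 0.385  0.096 -0.   ] 0.253
26407 [0.43297191 0.03202584 0.08726578] [0.47499846 0.11201704 0.21476769] [0.08726578 0.11612722 0.12675937 0.19516729 0.19958961]
```

Run:
```python
from h import *
from scipy.spatial.transform import Rotation as Ro
s=telemetry.sense(); c=optics.read_camera("wrist")
T=np.eye(4); T[:3,:3]=Ro.from_euler("xyz",s["eef_rot"],degrees=True).as_matrix(); T[:3,3]=s["position"]
M=T@np.array(c["mount"]); Q=cloud(c,M); c["extrinsics"]=np.linalg.inv(M)
for col in(300,313,323):
  for v in range(236,276,2): print(col,v,Q[v,col].round(3),c["pixels"][v,col])
for z in(.075,.083,.095,.107,.12): print(z,proj(c,[.4535,.072,z]),proj(c,[.463,.072,z]))
```

```text
300 236 [ 0.496  0.057 -0.   ] [ 92  97 103]
300 238 [0.497 0.057 0.001] [ 92  96 103]
300 240 [0.499 0.057 0.   ] [ 92  96 103]
300 242 [ 0.502  0.057 -0.001] [ 92  97 103]
300 244 [ 0.503  0.057 -0.   ] [ 92  97 103]
300 246 [ 0.505  0.057 -0.001] [89 91 91]
300 248 [0.453 0.063 0.112] [86 83 78]
300 250 [0.453 0.063 0.115] [85 82 77]
300 252 [0.453 0.063 0.116] [85 83 78]
300 254 [0.453 0.063 0.119] [86 83 78]
300 256 [0.453 0.063 0.121] [86 85 79]
300 258 [0.452 0.064 0.124] [84 82 76]
300 260 [0.452 0.064 0.126] [85 83 78]
300 262 [0.453 0.064 0.127] [85 83 77]
300 264 [0.452 0.064 0.129] [86 84 78]
300 266 [0.427 0.067 0.178] [14 15 19]
300 268 [0.427 0.067 0.179] [24 25 27]
300 270 [0.427 0.067 0.18 ] [24 24 27]
300 272 [0.427 0.067 0.18 ] [26 26 29]
300 274 [0.427 0.067 0.182] [22 24 26]
313 236 [0.495 0.068 0.001] [ 92  97 103]
313 238 [ 0.498  0.068 -0.001] [ 91  95 102]
313 240 [ 0.5    0.068 -0.002] [ 92  96 103]
313 242 [ 0.501  0.068 -0.   ] [ 93  98 105]
313 244 [ 0.503  0.068 -0.   ] [100 106 115]
313 246 [0.454 0.069 0.108] [15 16 19]
313 248 [0.453 0.069 0.111] [18 
[... 926 characters left out ...]
]
323 256 [0.453 0.074 0.121] [52 51 49]
323 258 [0.453 0.074 0.122] [53 53 50]
323 260 [0.454 0.074 0.123] [54 52 51]
323 262 [0.453 0.074 0.126] [64 63 60]
323 264 [0.454 0.074 0.126] [65 63 61]
323 266 [0.454 0.074 0.129] [34 34 34]
323 268 [0.454 0.074 0.13 ] [44 44 43]
323 270 [0.454 0.074 0.132] [44 43 43]
323 272 [0.454 0.074 0.134] [17 18 20]
323 274 [0.454 0.074 0.135] [20 20 21]
0.075 [318.03704353 221.90727396] [318.02790702 236.5230008 ]
0.083 [318.06487184 226.98130472] [318.05491828 242.07684035]
0.095 [318.11089004 235.37647949] [318.0995016  251.24891628]
0.107 [318.16292459 244.87604022] [318.14978618 261.6017386 ]
0.12 [318.22753706 256.68199723] [318.21203407 274.42923796]
```

The depth profile shows the closed fingertips end at z≈0.107. That is 24 mm above the TCP, not 8 mm ahead of it as `tips_ahead` says, so they passed over the lever. I'll go by the measured tip: back over the lever, then 30 mm lower.

step_arm(
  rows=[
    [[9,-8,0,0],[9,-8,0,0],[9,-8,0,0],[9,-8,0,0],[9,-8,0,0],[9,-8,0,0],[9,-8,0,0],[9,-6,0,0]],
  ],
)

```text
time_s: 5.78
position: [0.3902, 0.0092, 0.0828]
eef_rot: [-180.0, 0.0, 180.0]
force: [0.2, 0.2, 0.3]
width: 0.001
grip_force: 0.0
```

step_arm(
  rows=[
    [[0,0,4,0],[0,0,4,0],[0,0,4,0],[0,0,4,0],[0,0,4,0],[0,0,4,0],[0,0,4,0],[0,0,2,0]],
  ],
)

```text
time_s: 6.45
position: [0.3908, 0.0102, 0.052]
eef_rot: [180.0, -0.0, -180.0]
force: [-0.8, -0.1, 0.5]
width: 0.0004
grip_force: 0.0
```

step_arm(
  rows=[
    [[-3,4,0,0],[-3,4,0,0],[-3,4,0,0],[-2,3,0,0],[-2,3,0,0],[-2,2,0,0],[-1,2,0,0],[0,0,0,0]],
  ],
)

```text
time_s: 7.12
position: [0.4074, 0.0322, 0.0528]
eef_rot: [-180.0, 0.0, -180.0]
force: [-1.4, -2.6, -0.0]
width: 0.0006
grip_force: 1.2
```

Contact is made, about 3 N. I'll continue the arc.

step_arm(
  rows=[
    [[-1,3,0,0],[-2,3,0,0],[-2,4,0,0],[-3,4,0,0],[-4,3,0,0],[-4,4,0,0],[-4,3,0,0],[-4,3,0,0]],
  ],
)

```text
time_s: 7.78
position: [0.4312, 0.0595, 0.0526]
eef_rot: [180.0, -0.0, -180.0]
force: [-3.2, -4.2, 0.0]
width: 0.0004
grip_force: 1.7
```

step_arm(
  rows=[
    [[-4,3,0,0],[-4,3,0,0],[-4,2,0,0],[-4,2,0,0],[-3,1,0,0],[-3,1,0,0],[-3,1,0,0],[-3,1,0,0]],
  ],
)

```text
time_s: 8.45
position: [0.4588, 0.073, 0.0526]
eef_rot: [-180.0, -0.1, 180.0]
force: [-3.6, -3.3, 0.9]
width: 0.0006
grip_force: 2.2
```

step_arm(
  rows=[
    [[-2,0,0,0],[-2,0,0,0],[-1,0,0,0],[-1,0,0,0],[-1,0,0,0],[0,0,0,0],[0,0,0,0],[0,0,0,0]],
  ],
)

```text
time_s: 9.12
position: [0.4644, 0.0734, 0.0525]
eef_rot: [180.0, -0.2, 180.0]
force: [-8.2, 0.3, 3.4]
width: 0.0002
grip_force: 4.2
```

```bash
cat > lev.py <<'E'
from h import *
from scipy.spatial.transform import Rotation as Ro
s=telemetry.sense(); c=optics.read_camera("wrist"); print(s["position"],s["force"],s["time_s"])
T=np.eye(4); T[:3,:3]=Ro.from_euler("xyz",s["eef_rot"],degrees=True).as_matrix(); T[:3,3]=s["position"]
Q=cloud(c,T@np.array(c["mount"]))
m=(Q[...,2]>.082)&(Q[...,2]<.098)&(Q[...,0]>.35)&(Q[...,0]<.53)&(Q[...,1]>-.03)&(Q[...,1]<.115); P=Q[m]
print(len(P)); 
if len(P):
    d=cv2.fitLine(P[:,:2].astype(np.float32),cv2.DIST_HUBER,0,.01,.01).ravel(); print(d,np.degrees(np.arctan2(d[1],d[0])),P.min(0),P.max(0))
cv2.imwrite("pics/w3.png",c["pixels"][...,::-1])
E
python3 lev.py
```

```text
[0.46435023 0.07335137 0.05249663] [-8.24279895  0.28206584  3.40610778] 9.1167
2018
[ 0.21847822 -0.9758418   0.46528172  0.02808675] -77.380325 [ 0.45320993 -0.01333553  0.08201553] [0.47857002 0.09026537 0.09796222]
```

8 N suggests the stop. I'll back off and up, then check the lever angle unobstructed.

step_arm(
  rows=[
    [[2,0,0,0],[5,0,0,0],[8,0,0,0],[10,0,-5,0],[10,0,-10,0],[10,0,-15,0],[0,0,-20,0],[0,0,-20,0]],
  ],
)

```text
time_s: 9.83
position: [0.4198, 0.0731, 0.1238]
eef_rot: [180.0, 0.0, -180.0]
force: [-0.0, -0.3, -0.2]
width: 0.0004
grip_force: 0.0
```

```bash
python3 lev.py
```

```text
[0.41978161 0.07308499 0.12379639] [-0.00099903 -0.33923775 -0.22499522] 9.8333
6
[ 0.89535224 -0.4453587   0.47872064  0.07276855] -26.44629 [0.47822162 0.07239957 0.08867366] [0.47937949 0.07313809 0.09004806]
```

View pics/w3.png

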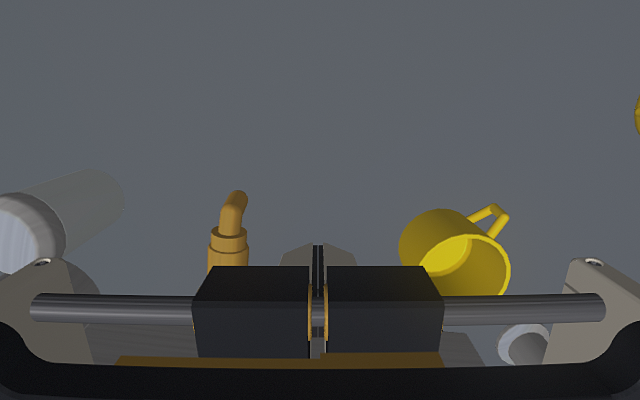

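The wrist view shows the pipe end at (232,230) and the near mug at (455,250), with the lever now hidden behind the gripper instead of pointing out. I'll verify its angle from the scene camera once I'm clear. Next I go up and over to the spout's +y side.

step_arm(
  rows=[
    [[0,0,-34,0],[0,0,-34,0],[0,0,-34,0],[0,0,-34,0],[0,0,-32,0],[0,30,0,0],[0,30,0,0],[0,30,0,0]],
  ],
)

```text
time_s: 10.55
position: [0.4208, 0.1638, 0.2918]
eef_rot: [180.0, 0.2, 179.9]
force: [0.8, -0.1, 0.0]
width: 0.0004
grip_force: 0.0
```

step_arm(
  rows=[
    [[-4,31,0,0],[-4,31,0,0],[-4,31,0,0],[-4,31,0,0],[-4,31,0,0],[-4,31,0,0],[-4,31,0,0],[-4,31,0,0]],
  ],
)

```text
time_s: 11.22
position: [0.4526, 0.4124, 0.2911]
eef_rot: [180.0, 0.1, -180.0]
force: [0.8, -0.4, 0.3]
width: 0.0003
grip_force: 0.0
```

Run:
```python
from h import *
print(telemetry.sense()["position"])
for n in("scene","side"):
    c=optics.read_camera(n); Q=cloud(c)
    m=(Q[...,2]>.082)&(Q[...,2]<.1)&(Q[...,0]>.36)&(Q[...,0]<.52)&(Q[...,1]>.005)&(Q[...,1]<.112); P=Q[m]
    if len(P)>10:
        d=cv2.fitLine(P[:,:2].astype(np.float32),cv2.DIST_HUBER,0,.01,.01).ravel(); print(n,len(P),d,np.degrees(np.arctan2(d[1],d[0])),P.min(0),P.max(0))
    F=Q[(Q[...,2]>.25)&(Q[...,2]<.283)&(Q[...,1]>.28)&(Q[...,0]<.63)&(Q[...,0]>.3)&(Q[...,1]<.43)]; 
    d=cv2.fitLine(F[:,:2].astype(np.float32),cv2.DIST_HUBER,0,.01,.01).ravel(); print("spout",d,F.min(0),F.max(0))
```

```text
[0.45259638 0.41242392 0.29108613]
scene 91 [0.12694131 0.9919102  0.48361894 0.0493064 ] 82.707115 [0.4715181  0.00639358 0.08534803] [0.49719419 0.0995505  0.0989906 ]
spout [ 0.92189866 -0.38743111  0.4975308   0.3488285 ] [0.34191237 0.28859666 0.25003598] [0.61583451 0.41571737 0.28114909]
side 76 [0.11915601 0.9928755  0.48252392 0.05325357] 83.1566 [0.47122987 0.00987104 0.08207436] [0.4955562  0.09837196 0.09459025]
spout [ 0.92271    -0.3854948   0.4978679   0.33757925] [0.34070448 0.28186261 0.25031818] [0.61603306 0.40996321 0.28103625]
```

Both cameras put the lever at about 83°, square to the pipe, so the valve is shut. Lowering beside the spout.

step_arm(
  rows=[
    [[0,0,12,0],[0,0,12,0],[0,0,10,0],[0,0,8,0],[0,0,7,0],[0,0,5,0],[0,0,4,0],[0,0,3,0]],
  ],
)

```text
time_s: 11.98
position: [0.4531, 0.4109, 0.2296]
eef_rot: [180.0, 0.0, 180.0]
force: [0.5, -0.8, -0.9]
width: 0.0006
grip_force: 0.0
```

step_arm(
  rows=[
    [[1,-2,0,0],[1,-3,0,0],[1,-3,0,0],[2,-4,0,0],[2,-5,0,0],[2,-5,0,0],[2,-6,0,0],[2,-6,0,0]],
  ],
)

```text
time_s: 12.65
position: [0.4396, 0.3768, 0.23]
eef_rot: [180.0, 0.0, -180.0]
force: [-0.8, 2.0, 1.4]
width: 0.0002
grip_force: 1.2
```

In contact at about 2 N. Following the arc.

step_arm(
  rows=[
    [[3,-6,0,0],[3,-7,0,0],[3,-7,0,0],[3,-8,0,0],[2,-8,0,0],[2,-8,0,0],[2,-8,0,0],[1,-8,0,0]],
  ],
)

```text
time_s: 13.32
position: [0.4208, 0.3163, 0.2298]
eef_rot: [180.0, 0.0, -180.0]
force: [2.2, 1.9, 1.4]
width: 0.0004
grip_force: 1.3
```

step_arm(
  rows=[
    [[1,-8,0,0],[0,-8,0,0],[0,-8,0,0],[0,-8,0,0],[0,-8,0,0],[-1,-8,0,0],[-2,-8,0,0],[-3,-8,0,0]],
  ],
)

```text
time_s: 13.98
position: [0.4259, 0.2522, 0.2297]
eef_rot: [-180.0, -0.0, -180.0]
force: [0.1, 2.6, 1.2]
width: 0.0007
grip_force: 1.3
```

step_arm(
  rows=[
    [[-3,-8,0,0],[-3,-8,0,0],[-4,-8,0,0],[-4,-7,0,0],[-5,-7,0,0],[-5,-7,0,0],[-6,-7,0,0],[-6,-7,0,0]],
  ],
)

```text
time_s: 14.65
position: [0.4625, 0.1933, 0.2297]
eef_rot: [-180.0, -0.0, 180.0]
force: [-0.2, 3.0, 1.3]
width: 0.0006
grip_force: 1.3
```

step_arm(
  rows=[
    [[-6,-8,0,0],[-6,-8,0,0],[-6,-8,0,0],[-6,-7,0,0],[-7,-5,0,0],[-7,-5,0,0],[-7,-5,0,0],[-7,-4,0,0]],
  ],
)

```text
time_s: 15.32
position: [0.5146, 0.1435, 0.2296]
eef_rot: [-180.0, -0.0, 180.0]
force: [0.0, 2.8, 0.5]
width: 0.0009
grip_force: 1.1
```

step_arm(
  rows=[
    [[-8,-4,0,0],[-8,-3,0,0],[-8,-3,0,0],[-8,-2,0,0],[-8,-2,0,0],[-7,-1,0,0],[-6,-1,0,0],[-4,0,0,0]],
  ],
)

```text
time_s: 15.98
position: [0.5717, 0.1275, 0.2296]
eef_rot: [-180.0, -0.0, 180.0]
force: [-1.9, -0.4, 1.2]
width: 0.0003
grip_force: 1.1
```

```bash
cat > sp.py <<'E'
from h import *
s=telemetry.sense(); print(s["position"],s["force"],s["time_s"])
W=np.array([.657,.033]); S=np.array([.6,.304])
for n in("scene","side"):
    c=optics.read_camera(n); Q=cloud(c)
    F=Q[(Q[...,2]>.225)&(Q[...,2]<.281)&(Q[...,1]>-.02)&(Q[...,1]<.32)&(Q[...,0]>.44)&(Q[...,0]<.76)]
    r=np.linalg.norm(F[:,:2]-S,axis=1); G=F[r>.235]; print(n,len(F),r.max(),"far pts",len(G),G[:,:2].mean(0) if len(G) else "")
    if len(G): a=np.arctan2(*(G[:,:2].mean(0)-S)[::-1]); o=S+.27*np.array([np.cos(a),np.sin(a)]); print(np.degrees(a)%360,"outlet",o,"err",np.linalg.norm(o-W))
    cv2.imwrite(f"pics/{n}3.png",cv2.resize(c["pixels"][130:300,200:450,::-1],None,fx=3,fy=3))
E
python3 sp.py
```

```text
[0.57172913 0.12752706 0.22955646] [-1.93601418 -0.42867952  1.18457584] 15.9833
scene 369 0.2732347186208137 far pts 26 [0.59706931 0.04490794]
269.35193328988686 outlet [0.59694612 0.03401727] err 0.0600624926235861
side 180 0.2866375049052903 far pts 99 [0.58733951 0.03620997]
267.293205115845 outlet [0.58724927 0.03430124] err 0.06976286290299372
```

At about 268°, with 14° left, so the finger goes about 42 mm further in +x.

step_arm(
  rows=[
    [[-7,-1,0,0],[-7,-1,0,0],[-7,0,0,0],[-6,0,0,0],[-6,0,0,0],[-5,0,0,0],[-3,0,0,0],[-1,0,0,0]],
  ],
)

```text
time_s: 16.75
position: [0.6136, 0.1259, 0.2296]
eef_rot: [-180.0, 0.0, 180.0]
force: [-1.9, 0.8, 0.5]
width: 0.0007
grip_force: 1.1
```

step_arm(
  rows=[
    [[3,0,0,0],[8,0,0,0],[15,0,0,0],[15,0,0,0],[15,0,-10,0],[20,0,-20,0],[20,0,-30,0],[20,0,-30,0]],
  ],
)

```text
time_s: 17.42
position: [0.4957, 0.1255, 0.3204]
eef_rot: [-180.0, -0.0, 180.0]
force: [0.6, 1.1, 0.8]
width: 0.0004
grip_force: 0.0
```

step_arm(
  rows=[
    [[15,0,-20,0],[15,0,-20,0],[10,0,-20,0],[0,0,0,0],[0,0,0,0],[0,0,0,0],[0,0,0,0],[0,0,0,0]],
  ],
)

```text
time_s: 18.08
position: [0.4571, 0.1259, 0.3784]
eef_rot: [-180.0, -0.1, 180.0]
force: [0.3, 0.1, -0.9]
width: 0.0007
grip_force: 0.0
```

```bash
python3 sp.py
python3 - <<'E'
from h import *
import pickle
for n in("scene","side"):
    c=optics.read_camera(n); Q=cloud(c)
    m=(Q[...,2]>.082)&(Q[...,2]<.1)&(Q[...,0]>.36)&(Q[...,0]<.52)&(Q[...,1]>.005)&(Q[...,1]<.112); P=Q[m]
    if len(P)>10:
        d=cv2.fitLine(P[:,:2].astype(np.float32),cv2.DIST_HUBER,0,.01,.01).ravel(); print("lever",n,np.degrees(np.arctan2(d[1],d[0])))
    a=pickle.load(open(n+".pkl","rb"))["pixels"]
E
```

```text
[0.45711919 0.12588025 0.3783717 ] [ 0.25181283  0.12631761 -0.89188836] 18.0833
scene 519 0.27439029599514275 far pts 60 [0.65563362 0.05436664]
282.5636963773387 outlet [0.65873171 0.04046521] err 0.007663428562523191
side 407 0.28774816143225324 far pts 103 [0.65021197 0.04190101]
280.84511302264593 outlet [0.65080176 0.03882236] err 0.008503999483507378
lever scene 82.83684
lever side 83.362564
```

View pics/scene3.png

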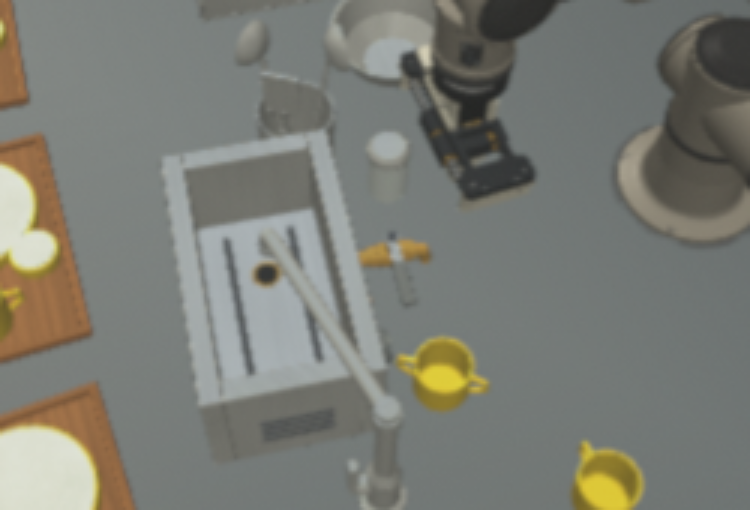

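The scene shows the spout running from (388,410) to its outlet at (270,240) over the well. The lever lies square across the pipe, from (397,245) to (408,300). The mugs and shaker are where they started, and the arm is clear at (490,170). Handing in.

```bash
python3 -c "
from bench import manip; print(manip.close_job())"
```

```text
the job is handed in; nothing more can be done
None
```

The job is handed in: the drain valve is shut (lever about 83°, square to the pipe), the spout outlet measured about 8 mm from the well centre, and the arm is clear; the hand-in call returned no verdict.

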